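Shut and bolt the sprung lid of a small tool chest

ROBOT

A 7-joint arm with a two-finger parallel gripper is mounted at the origin on a cart in front of the work surface, level with it; the furniture and walls round the work are solid. World frame = base frame: x ahead of the robot, y to its left, z up, the work surface at z = 0. Lengths are in m, angles in rad, forces in N, time in s.
With the tool pointing down it reaches from about 0.35 to 0.9 m from the base axis. Payload 7.2 kg.
Tool frame: the origin (TCP) lies midway between the tips of the shut fingers; the grasp point (between the pads) lies 19 mm behind it; z points along the fingers, y is the line along which they close (so a half turn about z gives the same grasp; the last joint's range is limited). The gripper opens to 88 mm and grips with 3 to 60 N. Pads are 20 mm wide; open, the fingers measure 115 mm over their backs; the gripper's body (75 mm by 178 mm) begins 61 mm behind the grasp point.
Start: joints at [1.045, 0.411, -0.013, 1.596, 0.006, 1.134, -0.082], TCP at [0.276, -0.561, 0.223] pointing down, gripper open.
Joint ranges: [-2.95, 2.95], [-0.29, 1.99], [-1.47, 1.44], [0.14, 2.54], [-1.03, 4.17], [0.13, 1.85], [-2.86, 2.86]. Speed limits (rad/s): [2.39, 2.39, 3.01, 3.01, 3.14, 3.14, 3.14].

INTERFACE

Orientations are given as a unit quaternion [w, x, y, z].
In Python, from cell import * gives the robot as it stands.
- The arm moves only by the shell command python3 -m creep 'ROWS' [OPENING]. ROWS is JSON, a list that holds one entry, the list of rows, each a list of 4 numbers: the shift along the tool's x, y, z in units of 40 mm (1.0 is 40 mm), then the turn about the tool's z in units of 10 degrees (1.0 is 10 degrees). A call has 1 to 12 rows; each row shifts and turns the commanded pose from where the row before left it, along the tool's axes as they then stand; what a row does not reach is not made up. A row lasts 1/8 s, in which the tool goes at most 62.5 mm and 10.7 degrees, less where a joint would pass 70% of its speed; a pose out of reach is approached as far as the arm can. A call is refused whole if a number of a shift passes 1 or a number of a turn 1, either way. A call with a gripper value outside its range is refused whole. OPENING is the finger opening in mm, from 0 to 87.8, set as the call begins (- or left out, the last holds). The fingers move at their own pace and stop on an object; the grip force is fixed at half the most. Time passes only in rows, so rows that do not move let the fingers close. It gives the time, the measured TCP pose, the force, the opening and the grip force at its end, in the units of the state.
- read_state(): the state, without advancing time (a new reading comes with each control period).
- snapshot(name): name is "scene" or "top"; returns a dict with "pixels" (420x560x3 uint8, blue, green, red), "z_map" (420x560 float32, m along the optical axis (not along the pixel's ray), 0 where there is no reading), "camera_matrix" (3x3 intrinsics, pixels), "D" ([k1, k2, p1, p2, k3] as OpenCV has them; the pictures are not rectified), "xyz" and "orientation" of the camera in the world. Camera axes: x right, y up, looking along -z (the intrinsics and any distortion apply to the point x, -y, -z); pixel columns grow to the right and rows downward; lengths in m; the calibration is good to about 2 mm. A picture is of the moment at which its call begins.
- finish_job(): hands the job in; it is judged then, once.
Trained networks look in the newest picture that a camera, given by its name, has taken for a name from the list of things; names that differ only in an ending like _2 or _b are one class to them, and where a whole thing is asked for, a point or a joint stands for the part that bears it (a point fixed in the world has none). Each returns a list of dicts, best first, with "confidence" (0 to 1); they miss things now and then, are a little off and sometimes report something else, mostly with a low value. They report only what shows in the picture. A call takes as long as a camera call.
- find_in(camera, target): "centre" ([column, row] in pixels, amid what is visible of it).
- mark_of(camera, target): "centre" ([column, row] in pixels: a listed point, or the origin of a listed thing).
The state is a dict: "time": time; "joints": joint angles; "joint_vel": joint speeds; "joint_efforts": joint torques, N m; "tcp_pos": TCP position; "tool_rot": TCP orientation; "ft_force": force on the tool from outside, world axes, zero at the start; "moment": the same for the moment, N m; "width": finger opening in m; "gripper_force": force on a finger pad.
Only numpy, scipy, OpenCV 4.12 (cv2) and the standard library are available. Lean on these libraries where they do the work, as an engineer would, in place of code of your own. Each camera call takes 0.05 s, during which the arm holds its last target. There are 200 camera calls.

TASK

Swing the open lid of the small plywood chest down and push its sliding bolt across until it is fully home in the keeper, so that the bolt holds the lid down against its springs when you let go. The slot of the keeper was set by hand a little too high or too low, so feel for the height at which the bolt goes in, never ram it against the keeper, and leave the other things on the bench where they are.

Things in the scene. Friction and masses are not known exactly. Their poses are not given: they have to be found in the camera images.
- chest: fixed plywood box, 200 (x) x 228 (y) mm, left wall 86 mm high. Origin on the bench top, 100 mm behind its front face and 100 mm from its right face; x points to the back (the hinge side), y to the left (the keeper side), z up. Its position and yaw vary; it does not move when pushed
- lid (a joint): stiff hinge of the lid (stays where left; 1 to 5 N at the front swings it): 0 = pressed right down, grows as the front rises; starts 0.45 to 0.75. Below about 0.21 two sprung plungers push it up: holding it down by the tab takes about 10 N. The bolt meets the slot at a lid angle somewhere between 0.02 and 0.145 (nominally 0.082); fit plus or minus 1.5 mm in height
- lid_hinge (a point): middle of the lid's hinge line, 90 mm behind the chest's origin and 71 mm above the bench; the hinge line runs along the chest's y. The lid is a 14 mm board, 170 mm wide (y), that reaches from 4 to 180 mm in front of this line when down; its underside passes through the line
- lid_front (a point): point on the upper face of the lid near its front right corner, 168 mm from the hinge line and 55 mm to the right of the middle, moves with the lid: a good place to push it down; nothing stands within 20 mm of it
- bolt (a joint): travel of the bolt along the lid, to the chest's +y (left): 0 = drawn back, 0.036 = fully home at its end stop; starts 0 to 0.008. It slides with about 1.5 N of friction. At 0.014 its flat end meets the keeper, and goes on only if the heights agree
- tab_top (a point): middle of the top of the bolt's upright steel tab: 12 mm thick along the sliding direction, 24 mm wide across it, 48 mm high over the lid's upper face, square to the lid. Its upper 28 mm stand clear of the guide staples (20 mm high). It rides on the bolt, 140 mm in front of the hinge line
- bolt_tip (a point): middle of the bolt's flat square end; the bolt is a flat bar 14 mm wide and 8 mm thick, its middle 10 mm above the lid's upper face
- keeper_mouth (a point): middle of the keeper's mouth at its NOMINAL height, 106 mm above the bench, on the face towards the chest's -y. The real slot (20 wide, 11 high, 22 mm deep) sits up to 8 mm higher or lower than this point; that offset is not measured and must be felt for. Above the slot is a 13 mm steel bar, below it solid steel
- keeper: steel bracket, 38 x 26 x 52 mm, fixed on the chest's left wall; holds the slotted striker plate (which counts as part of it). Origin at the slot's nominal centre, 11 mm beyond keeper_mouth
- wax_tin: round tin, 78 mm across, 34 mm high, near the front right corner of the chest; origin under its middle; bystander
- tea_mug: mug, 78 mm across, 101 mm high, left of the chest; origin under its middle; bystander
- chisel_2: wood-handled chisel, 276 mm long, lying along the front edge of the bench before the large wooden tool box; origin under its middle; bystander

How it is judged:
On the way, in this order (a step that is already met when the one before it is completed fails the run):
1. the lid has been swung down onto its springs with the bolt still drawn back (value of joint lid below 0.23 rad and value of joint bolt below 0.016 m), for 0.1 s.
2. the bolt's tip is in the keeper's slot (value of joint lid below 0.165 rad and value of joint bolt above 0.022 m), for 0.1 s.
At the end, for the whole second after the job is handed in: the bolt is fully home (travel at least 34 of 36 mm) in the keeper and holds the lid down (lid angle below 0.165 rad, at rest) with nothing touching it (value of joint bolt above 0.034 m and value of joint lid below 0.165 rad and velocity of joint lid below 0.02 rad/s).
It fails at once if the bolt or the gripper presses on the keeper with more than 25 N (contact force between keeper and anything else above 25 N).
It fails at once if a bystander near the chest is moved by more than 30 mm (distance of any of wax_tin, chisel_2, tea_mug from where it was at the start of the episode above 0.03 m).
It also fails if it takes over 72 s, if anything falls off the work surface, if the arm or the gripper's body presses on something with over 40 N, if the wrist force passes 120 N, or if a joint passes its speed limit or range.

## Working session

There is one attempt and no reset: what is moved stays moved. The work goes in short steps, Python scripts to look and compute and a shell command to move; the robot and the scene stay as the last step left them, time stands still between calls to the robot, and variables do not carry over. Pictures are saved under pics/ and viewed, at most 10 in all, crops included, and the job is handed in when it is done.

```bash
mkdir -p pics; cat > h.py <<'E'
from cell import *
import numpy as np, cv2
from scipy.spatial.transform import Rotation as R
def q(o): return R.from_quat([o[1],o[2],o[3],o[0]]).as_matrix()
def ray(s,uv):
    p=cv2.undistortPoints(np.array([[uv]],float),np.array(s["camera_matrix"]),np.array(s["D"]))[0,0]
    M=q(s["orientation"]); return np.array(s["xyz"]), M@np.array([p[0],-p[1],-1.])
def depthpt(s,uv,r=2):
    u,v=int(round(uv[0])),int(round(uv[1])); z=s["z_map"][max(0,v-r):v+r+1,max(0,u-r):u+r+1]; z=z[z>0]
    if not len(z): return None
    o,d=ray(s,uv); return o+d*np.median(z)
def proj(s,P):
    M=q(s["orientation"]); c=(np.array(P)-s["xyz"])@M; c=c*[1,-1,-1]
    return cv2.projectPoints(c.reshape(-1,1,3),np.zeros(3),np.zeros(3),np.array(s["camera_matrix"]),np.array(s["D"]))[0].reshape(-1,2)
E
python3 - <<'E'
from h import *
np.set_printoptions(precision=4,suppress=True)
st=read_state(); print(st["time"],st["tcp_pos"],st["tool_rot"],st["ft_force"],st["width"])
for c in("scene","top"):
    s=snapshot(c); cv2.imwrite(f"pics/{c}0.png",s["pixels"]); print(c,np.array(s["xyz"]))
    for t in("chest","lid_hinge","lid_front","tab_top","bolt_tip","keeper_mouth","keeper","wax_tin","tea_mug","chisel_2"):
        for m in mark_of(c,t)[:1]: print(t,np.round(m["centre"],1),round(m["confidence"],2),depthpt(s,m["centre"]))
E
```

```text
0.0 [ 0.276  -0.5602  0.2218] [-0.0008  0.9739  0.2269 -0.0002] [0.2855 0.9725 0.3483] 0.08778025401006964
scene [-0.4106  1.1194  0.7822]
chest [239.2 243.8] 0.62 [0.4462 0.5209 0.0949]
lid_hinge [208.6 217.6] 0.61 [0.5762 0.5159 0.1081]
lid_front [268.7 188.5] 0.71 [0.5153 0.3689 0.1581]
tab_top [242.3 176.6] 0.61 [0.8419 0.211  0.0207]
bolt_tip [224.1 213.8] 0.74 [0.5247 0.5029 0.1355]
keeper_mouth [235.9 231.9] 0.68 [0.4498 0.5248 0.1278]
keeper [236.3 234.3] 0.74 [0.4476 0.5257 0.1226]
wax_tin [356.9 241.9] 0.82 [0.3354 0.2311 0.0194]
tea_mug [206.6 305.9] 0.78 [0.3987 0.6564 0.0145]
chisel_2 [410.5 211.8] 0.88 [ 0.3511 -0.0233 -0.0013]
top [0.3051 0.2933 1.2004]
chest [235.3 200.6] 0.72 [0.516  0.4316 0.1553]
lid_hinge [222.5 166.9] 0.79 [0.6336 0.482  0.0878]
lid_front [258.4 197.1] 0.81 [0.5245 0.3663 0.1638]
tab_top [237.4 184.5] 0.56 [0.5547 0.4228 0.1864]
bolt_tip [206.9 206.1] 0.5 [0.4991 0.5098 0.1603]
keeper_mouth [209.3 215.1] 0.58 [0.479  0.5087 0.1275]
keeper [235.4 181.5] 0.64 [0.5778 0.4362 0.129 ]
wax_tin [312.5 257.3] 0.61 [0.3653 0.2077 0.0343]
tea_mug [174.4 242.8] 0.82 [0.4076 0.633  0.0308]
chisel_2 [386.9 260.6] 0.64 [ 0.3575 -0.0226  0.0147]
```

```bash
ls; ls pics
```

```text
h.py
pics
scene0.png
top0.png
```

```bash
python3 - <<'E'
import cv2,numpy as np
a=cv2.imread("pics/scene0.png")[120:340,150:450];b=cv2.imread("pics/top0.png")[110:310,130:430]
cv2.imwrite("pics/c_scene.png",cv2.resize(a,(800,586),interpolation=3));cv2.imwrite("pics/c_top.png",cv2.resize(b,(800,533),interpolation=3))
E
```

```text
(no output)
```

View pics/c_scene.png

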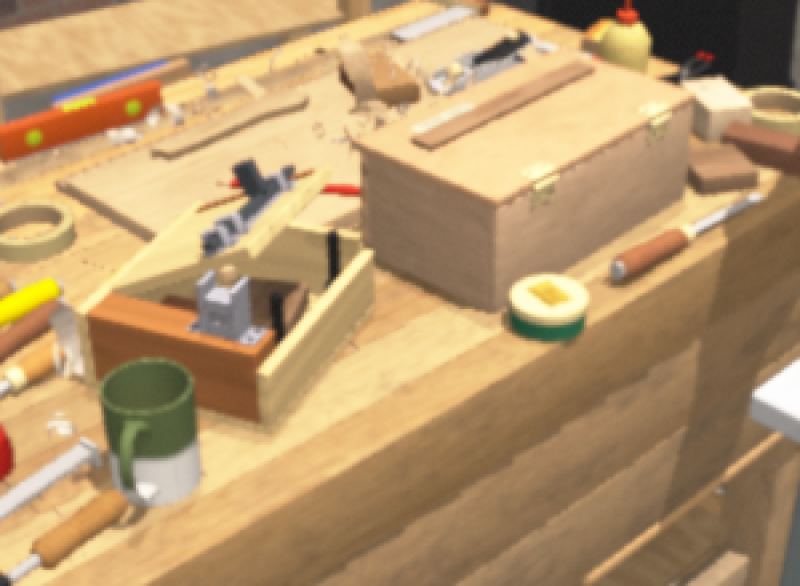

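View pics/c_top.png

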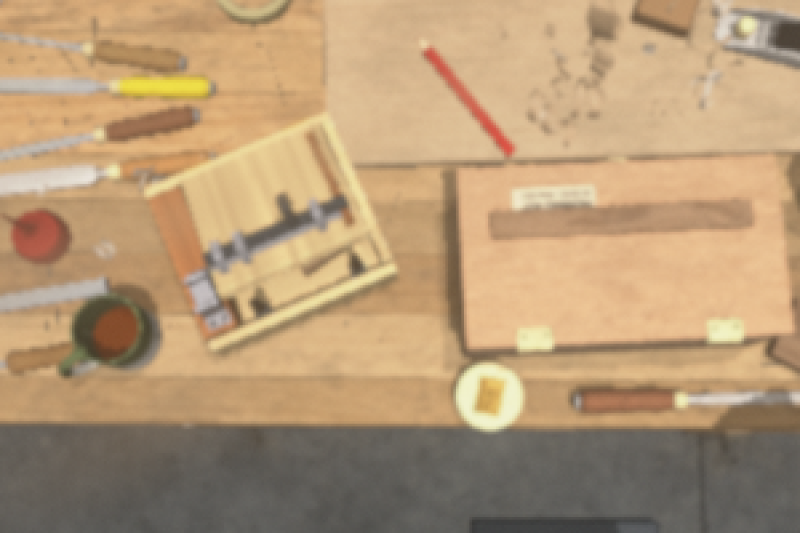

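The scene view shows the chest with its lid raised. The bolt and upright tab are near crop (250,175), full image (243,184). The keeper is on the red-brown left wall, and the mug is just left and in front of it. The top view agrees, with a chest yaw of about 23°. Next I'll fit the pose.

```bash
cat > fit.py <<'E'
from h import *
from scipy.optimize import least_squares
np.set_printoptions(precision=4,suppress=True)
def model(p):
    x,y,yaw,l,ty,py,ky=p; c,s=np.cos(l),np.sin(l)
    L=lambda a,h,yy:[.09-a*c-h*s*-1*0+(-0) + h*s, yy, .071+a*s+h*c]   # lid point
    P={"lid_hinge":[.09,0,.071],"lid_front":L(.168,.014,-.055),"tab_top":L(.14,.062,ty),"bolt_tip":L(.14,.024,py),
       "keeper_mouth":[-.05,ky,.106],"keeper":[-.05,ky+.011,.106],"chest":[0,0,0],"cFL":[-.1,.128,.086],"cBL":[.1,.128,.086]}
    Rz=R.from_euler('z',yaw).as_matrix(); return {k:Rz@np.array(v)+[x,y,0] for k,v in P.items()}
if __name__=="__main__":
    obs=[];S={}
    for c in("scene","top"):
        S[c]=snapshot(c)
        for t in("lid_hinge","lid_front","tab_top","bolt_tip","keeper_mouth","keeper","chest"):
            for m in mark_of(c,t)[:1]: obs.append((c,t,np.array(m["centre"])))
    obs+=[("scene","cFL",np.array([252,249.4])),("scene","cBL",np.array([183.7,232.5])),("top","cFL",np.array([209.5,241.2])),("top","cBL",np.array([185.5,181.2]))]
    f=lambda p:np.concatenate([proj(S[c],model(p)[t])[0]-uv for c,t,uv in obs])
    r=least_squares(f,[.55,.43,-0.4+.8,.6,0,.08,.1],loss="soft_l1")
    print(r.x)
    e=f(r.x).reshape(-1,2)
    for o,ee in zip(obs,e): print(o[0],o[1],ee)
    for k,v in model(r.x).items(): print(k,v)
    for c in S:
        im=cv2.resize(S[c]["pixels"],None,fx=3,fy=3)
        for k,v in model(r.x).items():
            u=proj(S[c],v)[0]*3; cv2.circle(im,tuple(int(a) for a in u),4,(0,0,255),1); cv2.putText(im,k,tuple(int(a)+4 for a in u),0,.35,(255,0,255))
        x0,y0=(480,420) if c=="scene" else (500,440)
        cv2.imwrite(f"pics/fit_{c}.png",im[y0:y0+500,x0:x0+400])
    a,b=cv2.imread("pics/fit_scene.png"),cv2.imread("pics/fit_top.png"); cv2.imwrite("pics/fit.png",np.hstack([a,b]))
E
python3 fit.py
```

```text
[ 0.5525  0.44    0.411   0.471  -0.0109  0.0863  0.096 ]
scene lid_hinge [-1.7605 -1.3409]
scene lid_front [ 1.6508 -1.7912]
scene tab_top [-0.8634  0.6361]
scene bolt_tip [ 1.3618 -0.7964]
scene keeper_mouth [0.2823 1.4243]
scene keeper [2.6046 0.4634]
scene chest [ 2.8588 -1.9253]
top lid_hinge [ 0.0516 -0.4595]
top lid_front [ 0.1016 -0.485 ]
top tab_top [0.9584 0.1094]
top bolt_tip [-0.5506  4.0246]
top keeper_mouth [1.5463 2.911 ]
top keeper [-0.5607 -0.2117]
top chest [ 2.2969 -1.1573]
scene cFL [-1.6131  3.4079]
scene cBL [-5.318   2.1727]
top cFL [-1.2419 -0.586 ]
top cBL [-1.3708 -1.2401]
lid_hinge [0.635  0.4759 0.071 ]
lid_front [0.5256 0.3682 0.1597]
tab_top [0.5508 0.4273 0.1898]
bolt_tip [0.4961 0.5096 0.1559]
keeper_mouth [0.4683 0.508  0.106 ]
keeper [0.4639 0.5181 0.106 ]
chest [0.5525 0.44   0.    ]
cFL [0.4097 0.5174 0.086 ]
cBL [0.593  0.5973 0.086 ]
```

View pics/fit.png

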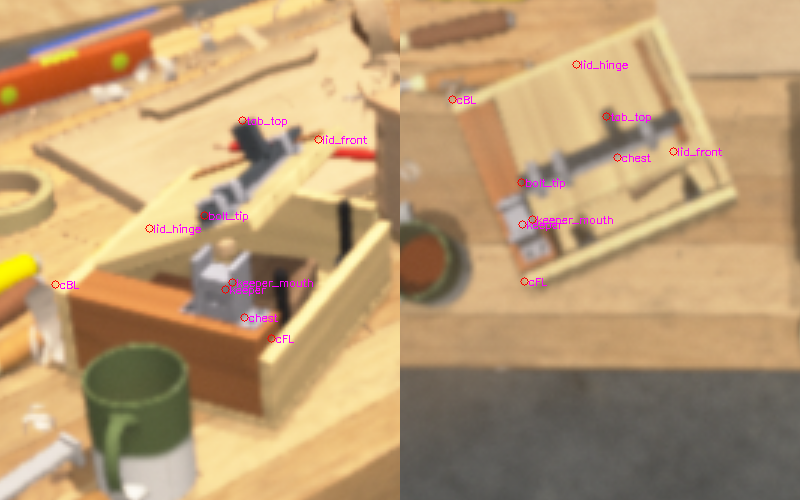

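The fit is consistent: yaw 0.411, lid 0.47 rad, and residuals of about 1–3 px. I'll transit above the chest at about z 0.30 with the fingers shut.

```bash
python3 -m creep '[[[0,0,-1,0.27],[0,0,-1,0],[0.88,-1,0,0],[0.88,-1,0,0],[0.88,-1,0,0],[0.88,-1,0,0],[0.88,-1,0,0],[0.88,-1,0,0],[0.88,-1,0,0],[0.88,-1,0,0],[0.88,-1,0,0],[0.88,-1,0,0]]]' 0
```

```text
time: 3.4
tcp_pos: [0.4396, -0.0517, 0.303]
tool_rot: [0.0, 0.979, 0.204, 0.0]
ft_force: [2.0, -0.9, 0.6]
width: 0.0007
gripper_force: 0.0
```

```bash
python3 -m creep '[[[0.67,-0.97,0,0],[0.67,-0.97,0,0],[0.67,-0.97,0,0],[0.67,-0.97,0,0],[0.67,-0.97,0,0],[0.67,-0.97,0,0],[0.67,-0.97,0,0],[0.67,-0.97,0,0],[0.67,-0.97,0,0],[0,0,0,0],[0,0,0,0]]]'
```

```text
time: 4.78
tcp_pos: [0.521, 0.3627, 0.3023]
tool_rot: [0.0, 0.979, 0.204, -0.0]
ft_force: [-0.5, 0.9, -0.0]
width: 0.0005
gripper_force: 0.0
```

```bash
python3 -m creep '[[[0,0,0.78,0],[0,0,0.78,0],[0,0,0.78,0],[0,0,0.6,0],[-0.05,0,0.2,0],[-0.07,0,0.2,0],[-0.07,0,0.2,0],[-0.07,0,0.2,0],[-0.07,0,0.2,0]]]'; python3 -m creep '[[[-0.05,0,0.2,0],[-0.05,0,0.2,0],[-0.05,0,0.2,0],[0,0,0.15,0],[0,0,0,0],[0,0,0,0]]]'
```

```text
time: 5.9
tcp_pos: [0.5087, 0.3578, 0.1449]
tool_rot: [-0.0, 0.979, 0.204, 0.0]
ft_force: [-0.6, -0.9, 1.3]
width: 0.0005
gripper_force: 0.6
time: 6.65
tcp_pos: [0.5037, 0.3555, 0.1149]
tool_rot: [-0.0, 0.979, 0.204, 0.0]
ft_force: [-0.6, -0.1, 0.4]
width: 0.0005
gripper_force: 0.1
```

```bash
python3 - <<'E'
from h import *
o=[]
for c,x,y in(("scene",150,120),("top",150,120)):
    s=snapshot(c); o.append(cv2.resize(s["pixels"][y:y+160,x:x+130],(400,492),interpolation=3))
    for t in("lid_front","tab_top","bolt_tip"):
        for m in mark_of(c,t)[:1]: print(c,t,np.round(m["centre"],1),m["confidence"],depthpt(s,m["centre"]))
cv2.imwrite("pics/p1.png",np.hstack(o))
E
```

```text
scene lid_front [272.8 206.7] 0.72 [0.5001785  0.3705301  0.11230283]
scene tab_top [257.1 194.4] 0.57 [0.71676809 0.25159026 0.01923251]
scene bolt_tip [238.  227.5] 0.58 [0.45182277 0.5165014  0.13515707]
top tab_top [243.3 195.1] 0.59 [0.45600155 0.37058754 0.50490674]
top bolt_tip [212.2 215.7] 0.6 [0.47875941 0.50212056 0.1183494 ]
```

View pics/p1.png

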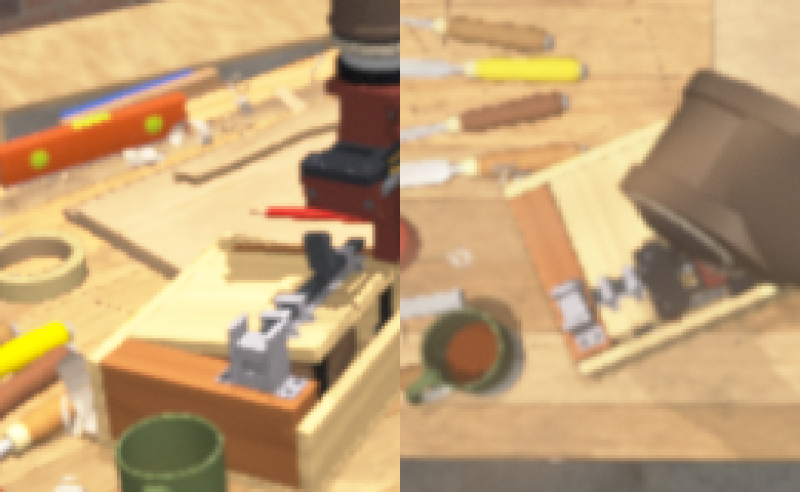

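The lid is down, with the front near the springs and the bolt still drawn back. I'll press a little more, then lift clear and measure the tab.

```bash
python3 -m creep '[[[0,0,0.15,0],[0,0,0.1,0],[0,0,0,0],[0,0,0,0]]]'; python3 -m creep '[[[0,0,-0.5,0],[0,0,-1,0],[0,0,-1,0],[0,0,0,0]]]' 44
python3 - <<'E'
from fit import *
S={c:snapshot(c) for c in("scene","top")}; obs=[]
for c in S:
    for t in("lid_front","tab_top","bolt_tip"):
        for m in mark_of(c,t)[:1]: obs.append((c,t,np.array(m["centre"]))); print(c,t,m["centre"],round(m["confidence"],2),depthpt(S[c],m["centre"]))
g=lambda v:[.5525,.44,.411,v[0],v[1],v[2],.096]
f=lambda v:np.concatenate([proj(S[c],model(g(v))[t])[0]-uv for c,t,uv in obs])
r=least_squares(f,[.2,-.011,.086],loss="soft_l1"); print(r.x,f(r.x).reshape(-1,2)); print(model(g(r.x)))
E
```

```text
time: 7.55
tcp_pos: [0.5032, 0.3554, 0.1051]
tool_rot: [0.0, 0.979, 0.204, -0.0]
ft_force: [-1.9, -0.9, 2.3]
width: 0.0005
gripper_force: 1.1
time: 8.05
tcp_pos: [0.5051, 0.3572, 0.2099]
tool_rot: [-0.002, 0.979, 0.204, 0.004]
ft_force: [1.0, 1.2, -0.2]
width: 0.0369
gripper_force: 0.0
scene lid_front [273.6, 204.6] 0.82 [0.5016 0.3664 0.1162]
scene tab_top [253.6, 190.7] 0.82 [0.7349 0.2502 0.0244]
scene bolt_tip [236.8, 228.4] 0.56 [0.454  0.5186 0.1327]
top lid_front [210.6, 217.4] 0.71 [0.4766 0.5101 0.1004]
top bolt_tip [210.1, 217.1] 0.64 [0.4769 0.5109 0.1039]
[ 0.1715 -0.0232  0.0924] [[  0.3603  -0.6817]
 [  1.295    1.5105]
 [ -1.2381  -0.168 ]
 [ 50.9052 -10.9632]
 [  0.2985  -0.2643]]
{'lid_hinge': array([0.635, 0.476, 0.071]), 'lid_front': array([0.5074, 0.3604, 0.1135]), 'tab_top': array([0.5275, 0.4038, 0.156 ]), 'bolt_tip': array([0.4754, 0.5072, 0.1185]), 'keeper_mouth': array([0.4683, 0.508 , 0.106 ]), 'keeper': array([0.4639, 0.5181, 0.106 ]), 'chest': array([0.5525, 0.44  , 0.    ]), 'cFL': array([0.4097, 0.5174, 0.086 ]), 'cBL': array([0.593 , 0.5973, 0.086 ])}
```

```bash
python3 -m creep '[[[0,1,-0.5,0],[0,1,-0.5,0],[0,1,0,0],[0,1,0,0],[0,0,0,0]]]' 44
cat > m2.py <<'E'
from fit import *
S={c:snapshot(c) for c in("scene","top")}; obs=[]
for c in S:
    for t in("lid_front","tab_top","bolt_tip"):
        for m in mark_of(c,t)[:1]: obs.append((c,t,np.array(m["centre"]))); print(c,t,m["centre"],round(m["confidence"],2),depthpt(S[c],m["centre"]))
g=lambda v:[.5525,.44,.411,v[0],v[1],v[2],.096]
f=lambda v:np.concatenate([proj(S[c],model(g(v))[t])[0]-uv for c,t,uv in obs])
r=least_squares(f,[.2,-.011,.086],loss="soft_l1"); print(r.x,f(r.x).reshape(-1,2).tolist()); print(model(g(r.x)))
s=S["top"]; p=model(g(r.x)); im=cv2.resize(s["pixels"],None,fx=6,fy=6)
for k in("tab_top","bolt_tip","lid_front","keeper_mouth"):
    u=proj(s,p[k])[0]*6; cv2.circle(im,tuple(int(a) for a in u),4,(0,0,255),1)
cv2.imwrite("pics/m2.png",im[1000:1500,1100:1800])
E
python3 m2.py
```

```text
time: 9.07
tcp_pos: [0.5689, 0.2045, 0.2442]
tool_rot: [0.001, 0.98, 0.201, -0.0]
ft_force: [0.4, -0.4, -0.2]
width: 0.0442
gripper_force: 0.0
scene lid_front [273.5, 202.2] 0.94 [0.5137 0.3565 0.1145]
scene bolt_tip [232.7, 226.8] 0.73 [0.4845 0.5087 0.1191]
top lid_front [261.2, 205.3] 0.97 [0.5102 0.3611 0.1166]
top bolt_tip [212.2, 215.4] 0.69 [0.479  0.5014 0.1223]
[ 0.2003 -0.021   0.0896] [[-0.06292675719083718, 0.02194218836524442], [2.7965146015926052, -0.6563193982825624], [0.037101365934063324, 0.43700073468309597], [-1.3332952908549487, 0.39611991836679294]]
{'lid_hinge': array([0.635, 0.476, 0.071]), 'lid_front': array([0.5086, 0.3609, 0.1182]), 'tab_top': array([0.5289, 0.4068, 0.1596]), 'bolt_tip': array([0.4778, 0.5052, 0.1224]), 'keeper_mouth': array([0.4683, 0.508 , 0.106 ]), 'keeper': array([0.4639, 0.5181, 0.106 ]), 'chest': array([0.5525, 0.44  , 0.    ]), 'cFL': array([0.4097, 0.5174, 0.086 ]), 'cBL': array([0.593 , 0.5973, 0.086 ])}
```

View pics/m2.png

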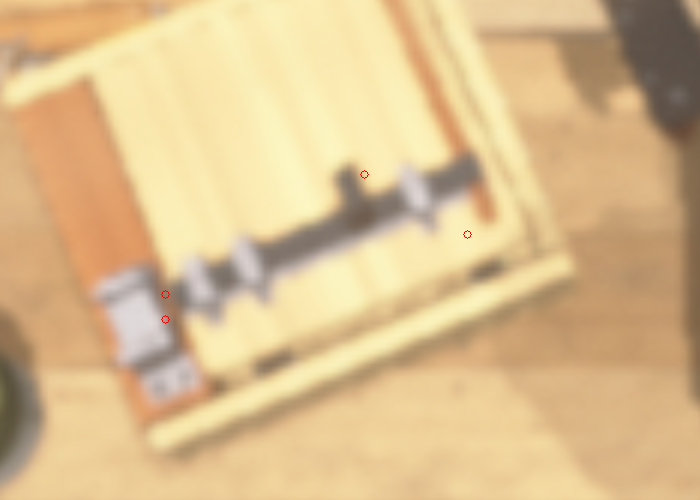

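The tab stands clear, with its stub near crop (348,180), which is full image (241,196), so chest y is about -0.015. The circle there at (364,174) had no observation behind it. I'll straddle it at chest-local (-0.039, -0.016).

```bash
python3 -m creep '[[[0.2,-1,0,0],[0.2,-1,0,0],[0.2,-1,0,0],[0.2,-1,0,0],[0.2,-1,0,0],[0,-0.16,0.5,0],[0,0,0.5,0],[0,0,0,0]]]' 44
```

```text
time: 10.48
tcp_pos: [0.5217, 0.4112, 0.2022]
tool_rot: [0.002, 0.979, 0.203, -0.002]
ft_force: [0.2, -0.2, -0.3]
width: 0.0439
gripper_force: 0.0
```

Close to the target (0.523, 0.410). I'll go down 63 mm to z 0.139 and look before closing.

```bash
python3 -m creep '[[[0,0,0.5,0],[0,0,0.4,0],[0,0,0.4,0],[0,0,0.27,0],[0,0,0,0],[0,0,0,0]]]' 44; python3 - <<'E'
from h import *
s=snapshot("scene"); cv2.imwrite("pics/g1.png",cv2.resize(s["pixels"][160:270,190:330],(700,550),interpolation=3))
E
```

```text
time: 11.22
tcp_pos: [0.5217, 0.4143, 0.1427]
tool_rot: [-0.0, 0.979, 0.204, 0.0]
ft_force: [0.1, 0.1, -0.3]
width: 0.0444
gripper_force: 0.0
```

View pics/g1.png

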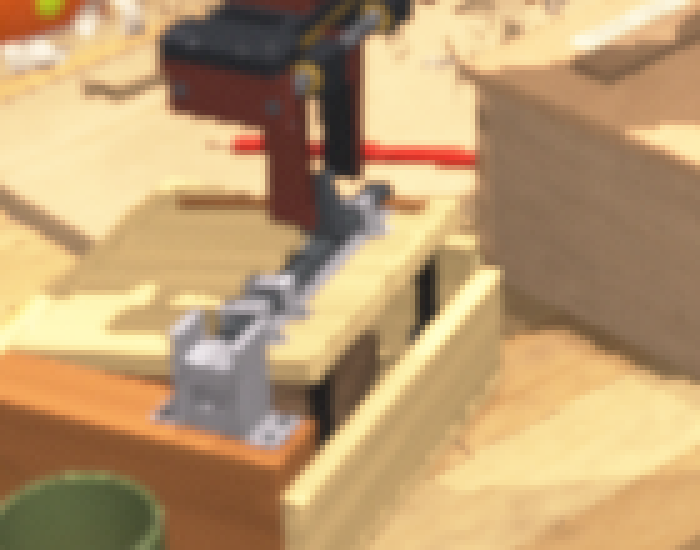

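The fingers straddle the tab, which shows at crop (325,200). I'll lower 3 mm and grip.

```bash
python3 -m creep '[[[0,0,0.07,0],[0,0,0,0],[0,0,0,0],[0,0,0,0],[0,0,0,0],[0,0,0,0]]]' 5
```

```text
time: 12.02
tcp_pos: [0.5215, 0.414, 0.1395]
tool_rot: [-0.0, 0.979, 0.204, 0.0]
ft_force: [0.3, -0.8, 0.6]
width: 0.012
gripper_force: 30.0
```

Gripped on 12 mm, which matches the tab. I'll lower the lid about 6 mm following its arc, then feel forward.

```bash
python3 -m creep '[[[-0.04,0,0.07,0],[-0.04,0,0.08,0],[0,0,0,0],[0,0,0,0]]]'; python3 -m creep '[[[0,-0.05,0,0],[0,-0.05,0,0],[0,0,0,0]]]';python3 -m creep '[[[0,-0.03,0,0],[0,0,0,0]]]'
```

```text
time: 12.52
tcp_pos: [0.5194, 0.4133, 0.1349]
tool_rot: [-0.0, 0.979, 0.204, 0.001]
ft_force: [-1.0, -1.4, 7.3]
width: 0.0116
gripper_force: 30.0
time: 12.9
tcp_pos: [0.5177, 0.417, 0.1349]
tool_rot: [-0.0, 0.979, 0.204, 0.001]
ft_force: [-0.8, -1.8, 7.0]
width: 0.0121
gripper_force: 30.0
time: 13.15
tcp_pos: [0.5173, 0.4179, 0.1349]
tool_rot: [-0.0, 0.979, 0.204, 0.001]
ft_force: [-0.9, -1.3, 8.3]
width: 0.0119
gripper_force: 30.0
```

```bash
for i in 1; do python3 -m creep '[[[0,-0.04,0,0],[0,0,0,0]]]';python3 -m creep '[[[0,-0.04,0,0],[0,0,0,0]]]';python3 -m creep '[[[0,-0.03,0,0],[0,0,0,0]]]'; done | grep -E "tcp|ft"
```

```text
tcp_pos: [0.5166, 0.4195, 0.1349]
ft_force: [-0.4, -1.2, 7.1]
tcp_pos: [0.516, 0.4209, 0.1349]
ft_force: [-0.6, -1.7, 7.3]
tcp_pos: [0.5159, 0.421, 0.1349]
ft_force: [-0.0, -4.4, 8.6]
```

Contact is felt: lateral force rose from 1.7 to 4.4 N and the travel stopped. Now I'll sweep down in 1 mm steps under a light push.

```bash
python3 -m creep '[[[-0.013,-0.02,0.025,0],[0,0,0,0]]]'|grep -E "tcp|ft";python3 -m creep '[[[-0.013,0,0.025,0],[0,0,0,0]]]'|grep -E "tcp|ft";python3 -m creep '[[[-0.013,0,0.025,0],[0,0,0,0]]]'|grep -E "tcp|ft";python3 -m creep '[[[-0.013,0,0.025,0],[0,0,0,0]]]'|grep -E "tcp|ft"
```

```text
tcp_pos: [0.5158, 0.4209, 0.1345]
ft_force: [0.1, -6.7, 12.8]
tcp_pos: [0.5156, 0.4208, 0.1338]
ft_force: [-0.3, -5.4, 13.9]
tcp_pos: [0.5152, 0.4206, 0.1329]
ft_force: [0.4, -6.6, 14.6]
tcp_pos: [0.5148, 0.4204, 0.1318]
ft_force: [0.7, -6.2, 14.1]
```

```bash
python3 -m creep '[[[-0.013,0,0.025,0],[0,0,0,0]]]'|grep -E "tcp|ft";python3 -m creep '[[[-0.013,0,0.025,0],[0,0,0,0]]]'|grep -E "tcp|ft";python3 -m creep '[[[-0.013,0,0.025,0],[0,0,0,0]]]'|grep -E "tcp|ft";python3 -m creep '[[[-0.013,0,0.025,0],[0,0,0,0]]]'|grep -E "tcp|ft"
```

```text
tcp_pos: [0.5144, 0.4202, 0.1308]
ft_force: [0.1, -5.8, 14.8]
tcp_pos: [0.514, 0.4201, 0.1299]
ft_force: [1.6, -5.9, 14.0]
tcp_pos: [0.5136, 0.4199, 0.1289]
ft_force: [1.0, -6.9, 14.5]
tcp_pos: [0.5132, 0.4198, 0.1279]
ft_force: [1.7, -5.5, 13.9]
```

```bash
python3 -m creep '[[[-0.013,0,0.025,0],[0,0,0,0]]]'|grep -E "tcp|ft";python3 -m creep '[[[-0.013,0,0.025,0],[0,0,0,0]]]'|grep -E "tcp|ft";python3 -m creep '[[[-0.013,0,0.025,0],[0,0,0,0]]]'|grep -E "tcp|ft";python3 -m creep '[[[-0.013,0,0.025,0],[0,0,0,0]]]'|grep -E "tcp|ft"
```

```text
tcp_pos: [0.5128, 0.4197, 0.127]
ft_force: [1.3, -5.7, 12.9]
tcp_pos: [0.5123, 0.4198, 0.126]
ft_force: [1.1, -4.8, 12.9]
tcp_pos: [0.5113, 0.4209, 0.1249]
ft_force: [0.7, -0.6, 10.2]
tcp_pos: [0.5109, 0.4208, 0.1239]
ft_force: [1.9, -1.5, 10.8]
```

The lateral force vanished and the bolt advanced at z 0.125, so the slot has been found. I'll advance gently.

```bash
python3 -m creep '[[[0,-0.05,0,0],[0,0,0,0]]]'|grep -E "tcp|ft";python3 -m creep '[[[0,-0.05,0,0],[0,0,0,0]]]'|grep -E "tcp|ft";python3 -m creep '[[[0,-0.06,0,0],[0,0,0,0]]]'|grep -E "tcp|ft"
```

```text
tcp_pos: [0.5099, 0.4229, 0.1239]
ft_force: [1.7, 0.3, 9.0]
tcp_pos: [0.5091, 0.4247, 0.1239]
ft_force: [2.2, 0.2, 10.9]
tcp_pos: [0.5081, 0.427, 0.1239]
ft_force: [2.2, -0.0, 10.4]
```

```bash
python3 -m creep '[[[0,-0.06,0,0],[0,-0.06,0,0],[0,0,0,0]]]'|grep -E "tcp|ft";python3 -m creep '[[[0,-0.06,0,0],[0,-0.06,0,0],[0,0,0,0]]]'|grep -E "tcp|ft";python3 -m creep '[[[0,-0.06,0,0],[0,0,0,0]]]'|grep -E "tcp|ft";python3 -m creep '[[[0,-0.04,0,0],[0,0,0,0]]]'|grep -E "tcp|ft"
```

```text
tcp_pos: [0.5061, 0.4314, 0.1238]
ft_force: [1.9, 0.8, 10.1]
tcp_pos: [0.5041, 0.4358, 0.1238]
ft_force: [2.2, 0.1, 9.2]
tcp_pos: [0.5032, 0.438, 0.1238]
ft_force: [0.8, -0.7, 10.6]
tcp_pos: [0.5027, 0.4391, 0.1238]
ft_force: [0.6, -1.7, 10.7]
```

```bash
python3 -m creep '[[[0,-0.04,0,0],[0,0,0,0]]]'|grep -E "tcp|ft";python3 -m creep '[[[0,-0.04,0,0],[0,0,0,0]]]'|grep -E "tcp|ft"
```

```text
tcp_pos: [0.5026, 0.4392, 0.1236]
ft_force: [1.8, -4.4, 11.6]
tcp_pos: [0.5024, 0.4392, 0.1234]
ft_force: [2.3, -7.7, 12.0]
```

The end stop is reached: travel from keeper contact is 22 mm and the force is rising. I'll relax upward, open, and retreat straight up.

```bash
python3 -m creep '[[[0.02,0,-0.04,0],[0,0,0,0]]]'; python3 -m creep '[[[0,0,0,0],[0,0,0,0],[0,0,0,0]]]' 36;  python3 -m creep '[[[0,0,-0.3,0],[0,0,-0.6,0],[0,0,-1,0],[0,0,-1,0],[0,1,0,0],[0,1,0,0],[0,1,0,0],[0,0,0,0]]]'; python3 - <<'E'
from h import *
s=snapshot("scene"); cv2.imwrite("pics/end.png",cv2.resize(s["pixels"][160:270,190:330],(700,550),interpolation=3))
for c in("scene","top"):
    s=snapshot(c)
    for t in("tab_top","lid_front"):
        for m in mark_of(c,t)[:1]: print(c,t,m["centre"],m["confidence"],depthpt(s,m["centre"]))
E
```

```text
time: 19.65
tcp_pos: [0.5027, 0.4393, 0.1242]
tool_rot: [0.001, 0.979, 0.203, 0.002]
ft_force: [2.7, -6.1, 8.1]
width: 0.0119
gripper_force: 30.0
time: 20.02
tcp_pos: [0.4998, 0.4415, 0.1228]
tool_rot: [-0.0, 0.979, 0.204, -0.0]
ft_force: [-0.1, 0.6, -0.3]
width: 0.0354
gripper_force: 0.0
time: 21.02
tcp_pos: [0.5505, 0.3274, 0.2397]
tool_rot: [0.001, 0.98, 0.201, 0.001]
ft_force: [-0.1, -0.4, -0.3]
width: 0.0358
gripper_force: 0.0
scene tab_top [251.0, 201.9] 0.5 [0.58191771 0.37713991 0.09622191]
scene lid_front [274.1, 209.2] 0.73 [0.50752782 0.36053009 0.09793485]
top tab_top [233.2, 204.9] 0.62 [0.50588158 0.4387186  0.14382235]
top lid_front [260.5, 210.1] 0.8 [0.49901796 0.36400836 0.09971014]
```

View pics/end.png

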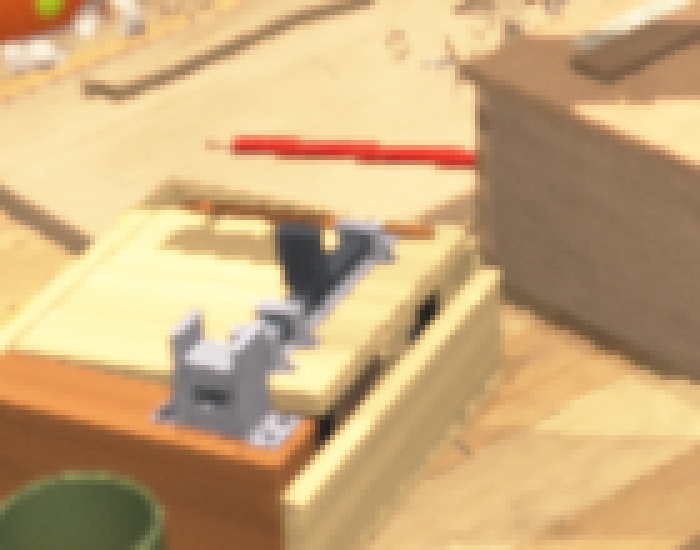

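The lid is held down with its front at z about 0.099. The bolt end shows in the slot at crop (210,395), and the tab stands against the keeper-side staple at (300,270).

```bash
python3 -c "from cell import *; print(finish_job())"
```

```text
the job is handed in; nothing more can be done
None
```

The job is handed in: the lid is down at about 0.085 rad, held by the bolt, which I pushed to its end stop in the keeper. I kept the push against the keeper light (wrist force up to about 7 N sideways), moved nothing else on the bench that I know of, and took about 21 s of robot time; the judge gave no verdict.

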